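Stack a hand stamp in the sprung gluing nest and hold it pressed

TASK

Assemble the hand stamp in the spring-bottomed gluing nest: set the red die plate with its dark rubber face down between the four corner guides, then the blue cushion plate squarely on it, then the wooden handle block on top with its grip bar up. Then push the stack down against the spring until the upper face of the dark wooden base is level with the yellow tops of the corner guides, and finish there: the program ends while you are still holding it pressed at that depth so that the adhesive can grab, without letting it spring back up. Leave the tape, ink jar, squeegee and clamp where they are.

Things in the scene. Friction and masses are not known exactly. Their poses are not given: they have to be found in the camera images.
- nest: Gluing nest fixed on the table: aluminium base 150 x 100 x 14 mm, four black L corner guides with yellow flared mouths. Origin under the base's centre; x along the pocket's long side, z up. Pocket 91 x 53 mm, guide walls 6 mm thick, straight up to 83 mm, flaring 5 mm outward up to 95 mm. In each long side a gap 63 mm wide, open down to the base, lets in fingers that hold a part by its long sides.
- guide_top (a point): Point over the middle of the nest at the height of the guides' yellow tops, 95 mm above the table. The upper face of the handle block's dark base must come level with it.
- platen_top (a point): Centre of the upper face of the nest's sprung steel platen (72 x 40 mm, smaller than the parts), the bottom of the pocket; 41 mm above the table when up; axes as the nest. It sinks straight down with the joint platen.
- platen (a joint): How far the platen is pressed down, m: 0 up, 0.018 at its stop. Its spring carries the loose stack without sinking; pushing needs about 2 to 4 N to start and 0.9 N more per mm (11 to 13 N at 10 mm); it springs up when let go. With all three parts stacked the dark base is level with the guide tops at 0.010.
- die_center (a point): Centre of the die plate, half-way up: 84 x 48 x 20 mm, red with a dark rubber face below (lowest 5 mm, 80 x 44 mm). Lies flat on the table, rubber face down, at the start. x along the 84 mm side, z up. Grasp across the 48 mm width.
- cushion_center (a point): Centre of the blue cushion plate, half-way up: 84 x 48 x 18 mm, rigid, both faces alike, flat on the table at the start. x along the 84 mm side, z up. Grasp across the 48 mm width.
- handle_grip (a point): Centre of the grip bar of the handle block, 42 mm above the block's underside: dark wooden base 84 x 48 x 26 mm, on its middle a pale wooden bar 58 mm long (x), 22 mm thick (y), from 26 to 58 mm above the underside. Upright on the table at the start; x along the 84 mm side, z up. The base's upper face is 16 mm below this point. Grasp the bar across its 22 mm.
- blue_tape: Bystander: roll of blue tape lying flat, 104 mm across, 24 mm high; origin at the centre of its underside.
- ink_jar_black: Bystander: closed ink jar with a black lid, 74 mm across, 85 mm tall; origin at the centre of its underside.
- squeegee: Bystander: wooden squeegee with a yellow-stained blade, lying flat, 107 x 262 x 22 mm (long along its y); origin at the centre of its underside.
- spring_clamp: Bystander: orange spring clamp lying flat, 40 x 111 x 24 mm (long along its y); origin at the centre of its underside.
There are look-alikes about, which are no part of the job. What is shaped like the part that bears die_center but green or turquoise is not meant. There is more than one size of the part that bears cushion_center; the job needs the larger.

How it is judged:
On the way, in this order (a step that is already met when the one before it is completed fails the run):
1. the die plate lies flat and square on the platen between the guides (horizontal distance between die_center and platen_top below 0.006 m and z of die_center in the frame of platen_top between 0.006 and 0.014 m and angle between the x axis of die_center and the x axis of platen_top, either way round below 0.12 rad and angle between die_center's own z axis and vertical below 0.1 rad), for 0.2 s.
2. the cushion plate lies square on the die plate in the nest (all of step 1 and horizontal distance between cushion_center and platen_top below 0.006 m and z of cushion_center in the frame of platen_top between 0.025 and 0.033 m and angle between the x axis of cushion_center and the x axis of platen_top, either way round below 0.12 rad and angle between cushion_center's own z axis and vertical below 0.1 rad), for 0.2 s.
At the end, for the whole second after the job is handed in: Die, cushion and handle block stacked upright in that order in the nest (each centred within 6 mm, square within 0.12 rad), the robot on the handle block with over 3 N, keeping the platen pressed 10 mm down within 3.5 mm (dark base level with the guide tops) through the last second (all of step 2 and horizontal distance between handle_grip and platen_top below 0.006 m and z of handle_grip in the frame of platen_top between 0.075 and 0.085 m and angle between the x axis of handle_grip and the x axis of platen_top, either way round below 0.12 rad and angle between handle_grip's own z axis and vertical below 0.1 rad and value of joint platen between 0.0065 and 0.0135 m and contact force between any of the fingers, the arm and handle above 3 N); the arm keeps its last pose, push and grip.
It fails at once if the roll of blue tape was moved more than 3 cm (distance of blue_tape from where it was at the start of the episode above 0.03 m).
It fails at once if the ink jar with the black lid was moved more than 3 cm (distance of ink_jar_black from where it was at the start of the episode above 0.03 m).
It fails at once if the squeegee was moved more than 3 cm (distance of squeegee from where it was at the start of the episode above 0.03 m).
It fails at once if the orange spring clamp was moved more than 3 cm (distance of spring_clamp from where it was at the start of the episode above 0.03 m).
It also fails if it takes over 72 s, if anything falls off the work surface, if the arm or the gripper's body presses on something with over 40 N, if the wrist force passes 120 N, or if a joint passes its speed limit or range.

ROBOT

A 7-joint arm with a two-finger parallel gripper is mounted at the origin on the work surface; the furniture and walls round the work are solid. World frame = base frame: x ahead of the robot, y to its left, z up, the work surface at z = 0. Lengths are in m, angles in rad, forces in N, time in s.
With the tool pointing down it reaches from about 0.4 to 0.85 m from the base axis. Payload 10.4 kg.
Tool frame: the origin (TCP) lies midway between the tips of the shut fingers; the grasp point (between the pads) lies 19 mm behind it; z points along the fingers, x is the direction in which the jaws open and shut, and the axes are right-handed (so a half turn about z gives the same grasp; the last joint's range is limited). The gripper opens to 85 mm and grips with 20 to 120 N. Pads are 22 mm wide; open, the fingers measure 114 mm over their backs; the gripper's body (76 mm by 85 mm) begins 54 mm behind the grasp point. The pads swing forward as they close: fully open they stand 13 mm farther back than shut.
Start: joints at [1.117, 0.332, -0.065, 1.46, 0.022, 1.35, -0.088], TCP at [0.261, -0.568, 0.231] pointing down, gripper open.
Joint ranges: [-2.6, 2.6], [-0.5, 2.12], [-1.47, 1.34], [0.16, 2.42], [-1.27, 4.41], [0.06, 2.06], [-2.6, 2.6]. Speed limits (rad/s): [2.22, 2.22, 2.79, 2.79, 3.14, 3.14, 3.14].

INTERFACE

Orientations are given as a unit quaternion [x, y, z, w].
In Python, from workcell import monitor, eyes, ticket, models gives the robot as it stands.
- The arm moves only by the tool servo_tool, never from a script. Its argument "motion" is a list of rows, each a list of 7 numbers: the opening, from 0 (shut) to 1 (fully open), then the shift along the tool's x, y, z in m, then the turn, a rotation vector about the tool's x, y, z in degrees. In form: [[fingers, tx, ty, tz, rx, ry, rz], ...]. A call has 1 to 20 rows; each row is the pose to reach, as a shift and turn from the pose commanded when the call began, along the tool's axes at that moment; what a row does not reach only later rows make up. A row lasts 1/8 s, in which the tool goes at most 62.5 mm and 10.7 degrees, less where a joint would pass 70% of its speed; a pose out of reach is approached as far as the arm can. A call with a gripper value outside its range is refused whole. The fingers move at their own pace and stop on an object; "grip_force" is the grip in N (left out, the last holds). Time passes only in rows, so rows that repeat a pose let the fingers close. It gives the time, the measured TCP pose, the force and the opening at its end, in the units of the state.
- monitor.get_obs(): the state, without advancing time (a new reading comes with each control period).
- eyes.camera(name): name is "scene" or "top" or "wrist"; returns (picture, depth): 480x640x3 uint8, blue, green, red; 480x640 float32, m along the optical axis (not along the pixel's ray), 0 where there is no reading.
- eyes.camera_info(name): a dict with "intrinsics" (3x3 intrinsics, pixels), "k1" (the pictures are not rectified: a ray, as slopes to the right and down, at radius r is drawn at 1 + k1 r^2 times it, then the intrinsics apply), "extrinsics" (4x4, takes a point from world to camera coordinates); the wrist camera has in their place "tool_from_camera" (4x4, takes a point from camera to tool coordinates, whose origin is the TCP and whose axes are the tool frame's). Camera axes: x right, y down, z forward; pixel columns grow to the right and rows downward; lengths in m; the calibration is good to about 2 mm. A picture is of the moment at which its call begins: read the wrist's pose just before it. camera_info takes no time and is no camera call.
- ticket.hand_in(): hands the job in, once; it reports no verdict.
Trained networks look in the newest picture that a camera, given by its name, has taken for a name from the list of things; names that differ only in an ending like _2 or _b are one class to them, and where a whole thing is asked for, a point or a joint stands for the part that bears it (a point fixed in the world has none). Each returns a list of dicts, best first, with "confidence" (0 to 1); they miss things now and then, are a little off and sometimes report something else, mostly with a low value. They report only what shows in the picture. A call takes as long as a camera call. They do not tell look-alikes from the thing itself.
- models.boxes_of(camera, thing): "point" ([x, y, z] in m, in the coordinates of the camera as it stood for that picture, good to about 4 mm: the middle of the surface that is visible of it).
The state is a dict: "clock": time; "joint_pos": joint angles; "joint_velocities": joint speeds; "tau": joint torques, N m; "position": TCP position; "ee_rot": TCP orientation; "ft_force": force on the tool from outside, world axes, zero at the start; "torque": the same for the moment, N m; "grip_width": opening from 0.0 (shut) to 1.0 (fully open).
Only numpy, scipy, OpenCV 4.12 (cv2) and the standard library are available. Lean on these libraries where they do the work, as an engineer would, in place of code of your own. Each camera call takes 0.05 s, during which the arm holds its last target. There are 200 camera calls.

## Working session

There is one attempt and no reset: what is moved stays moved. The work goes in short steps, Python scripts to look and compute and a tool call to move; the robot and the scene stay as the last step left them, time stands still between calls to the robot, and variables do not carry over. Pictures are saved under pics/ and viewed, about 8 in all and at most 12, crops included, and the job is handed in when it is done.

Besides the shell and the picture viewer there is one more tool, called after "Request:" by a JSON object that holds its "name" and its "arguments", one argument or row to a line. servo_tool: Moves the arm, as the interface text tells. Its arguments: {"type":"object","properties":{"motion":{"type":"array"},"grip_force":{"type":"number"}},"required":["motion"]}

```bash
mkdir -p pics; cat > h.py <<'E'
import numpy as np, cv2
from scipy.spatial.transform import Rotation as R
from workcell import monitor, eyes, ticket, models
def T_wc(name):
    i=eyes.camera_info(name)
    if name!="wrist": return np.linalg.inv(np.array(i["extrinsics"]))
    o=monitor.get_obs(); T=np.eye(4); T[:3,:3]=R.from_quat(o["ee_rot"]).as_matrix(); T[:3,3]=o["position"]
    return T@np.array(i["tool_from_camera"])
def shot(name):
    T=T_wc(name); p,d=eyes.camera(name); return p,d,T
def rays(name,uv):
    i=eyes.camera_info(name);K=np.array(i["intrinsics"]);k=i["k1"]
    q=(np.atleast_2d(uv)-K[:2,2])/[K[0,0],K[1,1]]; s=q.copy()
    for _ in range(10): s=q/(1+k*(s**2).sum(1,keepdims=True))
    return np.c_[s,np.ones(len(s))]
def cloud(name,d,T):
    v,u=np.mgrid[:480,:640]; r=rays(name,np.c_[u.ravel(),v.ravel()].astype(float))
    return ((r*d.reshape(-1,1))@T[:3,:3].T+T[:3,3]).reshape(480,640,3)
def project(name,P,T):
    i=eyes.camera_info(name);K=np.array(i["intrinsics"]);k=i["k1"]
    c=(np.atleast_2d(P)-T[:3,3])@T[:3,:3]; s=c[:,:2]/c[:,2:]; s=s*(1+k*(s**2).sum(1,keepdims=True))
    return s*[K[0,0],K[1,1]]+K[:2,2]
E
cat > a.py <<'E'
from h import *
print(monitor.get_obs())
for n in ["scene","top"]:
    p,d,T=shot(n); cv2.imwrite(f"pics/{n}0.png",p); np.savez(n+"0.npz",p=p,d=d,T=T)
    print(n,T.round(3).tolist())
    for t in ["nest","die_center","cushion_center","handle_grip","blue_tape","ink_jar_black","squeegee","spring_clamp"]:
        for b in models.boxes_of(n,t):
            w=T[:3,:3]@b["point"]+T[:3,3]; print(n,t,round(b["confidence"],2),w.round(3),project(n,w,T)[0].round())
E
python3 a.py
```

```text
{'clock': 0.0, 'joint_pos': array([ 1.11742708,  0.33283972, -0.06471387,  1.46097368,  0.02162858,
        1.34987996, -0.08850198]), 'joint_velocities': array([-0.00036841, -0.00027239, -0.00024991, -0.000565  ,  0.0006392 ,
        0.00079522, -0.00027411]), 'tau': array([-3.53772220e-04, -6.25444508e+01,  4.86704567e-02, -3.91610062e+01,
        1.60654873e-02,  9.82896192e-03,  1.80165728e-05]), 'position': array([ 0.26081523, -0.56755857,  0.23052059]), 'ee_rot': array([ 8.41904009e-01, -5.39626859e-01, -6.14073952e-04, -3.40312051e-04]), 'ft_force': array([-0.6161997 , -0.08436217,  0.70461799]), 'torque': array([ 0.01034343,  0.037183  , -0.04057106]), 'grip_width': 0.9990434426104265}
scene [[-0.468, -0.688, 0.555, -0.329], [-0.884, 0.371, -0.286, 0.417], [-0.009, -0.624, -0.781, 1.258], [0.0, 0.0, 0.0, 1.0]]
scene nest 0.93 [0.507 0.19  0.012] [242. 282.]
scene die_center 0.83 [ 0.603 -0.163  0.015] [343. 207.]
scene die_center 0.6 [0.513 0.04  0.022] [293. 256.]
scene die_center 0.58 [ 0.349 -0.234  0.015] [414. 262.]
scene die_center 0.23 [ 0.673 -0.003  0.009] [281. 212.
[... 707 characters left out ...]
0.518 0.033 0.016] [300. 237.]
top cushion_center 0.86 [ 0.482 -0.284  0.019] [425. 249.]
top cushion_center 0.7 [ 0.333 -0.115  0.016] [360. 309.]
top cushion_center 0.63 [ 0.511 -0.458  0.024] [493. 237.]
top handle_grip 0.78 [ 0.499 -0.09   0.025] [349. 244.]
top blue_tape 0.88 [ 0.513 -0.458  0.025] [493. 236.]
top blue_tape 0.62 [0.525 0.179 0.045] [241. 234.]
top ink_jar_black 0.63 [ 0.618 -0.352  0.082] [455. 192.]
top ink_jar_black 0.43 [ 0.675 -0.009  0.018] [316. 177.]
top squeegee 0.55 [0.533 0.448 0.016] [138. 233.]
top squeegee 0.36 [ 0.607 -0.173  0.022] [380. 202.]
top spring_clamp 0.63 [ 0.674 -0.009  0.019] [316. 177.]
top spring_clamp 0.21 [ 0.509 -0.457  0.026] [493. 238.]
```

```bash
python3 - <<'E'
import cv2
p=cv2.imread("pics/top0.png"); cv2.imwrite("pics/top_crop.png",cv2.resize(p[140:340,100:520],None,fx=1.9,fy=1.9,interpolation=cv2.INTER_CUBIC))
E
```

```text
(no output)
```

View pics/top_crop.png

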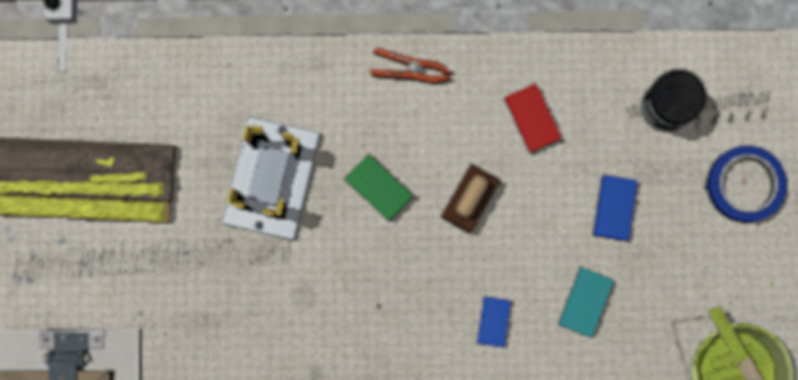

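View pics/scene0.png

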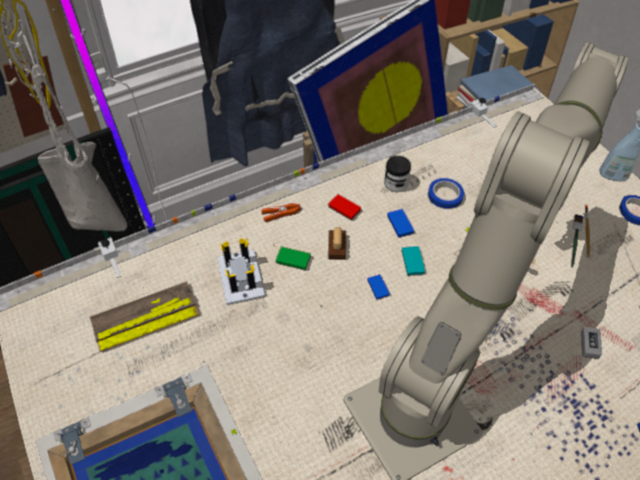

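The red plate in the top picture, at full-image pixel (379,201), is the die; green (300,237) and turquoise (408,299) are look-alikes. The larger blue plate is at (425,249) and the small one at (360,309). The handle is at (349,244) and the nest at (243,234). Next I measure the centres, yaws and sizes, and confirm them with one crop.

```bash
cat > m.py <<'E'
from h import *
z=np.load("top0.npz");p,d,T=z["p"],z["d"],z["T"]; C=cloud("top",d,T)
hsv=cv2.cvtColor(p,cv2.COLOR_BGR2HSV)
def meas(nm,uv,r,sel):
    m=np.zeros((480,640),bool);m[uv[1]-r:uv[1]+r,uv[0]-r:uv[0]+r]=1; m&=sel
    n,l,st,_=cv2.connectedComponentsWithStats(m.astype(np.uint8)); k=1+np.argmax(st[1:,4]); m=l==k
    P=C[m]; z0=np.median(P[:,2]); 
    (c,s,a)=cv2.minAreaRect((P[:,:2]*1000).astype(np.float32))
    if s[0]<s[1]: a+=90
    print(nm,"c",np.round(c,1),"mean",(P[:,:2].mean(0)*1e3).round(1),"size",np.round(s,1),"yaw",round((a+90)%180-90,1),"z",z0.round(4),np.percentile(P[:,2],[5,95]).round(3))
H,S,V=hsv[...,0],hsv[...,1],hsv[...,2]; Z=C[...,2]
meas("die",(379,201),28,((H<10)|(H>170))&(S>150))
meas("blue",(425,249),28,(H>105)&(H<130)&(S>130))
meas("small",(360,309),25,(H>105)&(H<130)&(S>130))
meas("handle",(349,244),28,(Z>0.012))
meas("bar",(349,244),28,(Z>0.042))
meas("nestbase",(243,234),40,(Z>0.007)&(Z<0.12))
meas("platen",(243,234),40,(Z>0.034)&(Z<0.048))
m=np.zeros((480,640),bool);m[194:274,203:283]=1;P=C[m&(Z>0.085)]
print("tops",len(P)); print(cv2.minAreaRect((P[:,:2]*1000).astype(np.float32)))
m=np.vstack([np.hstack([cv2.resize(p[v-32:v+32,u-32:u+32],(300,300),interpolation=2) for u,v in q]) for q in [((379,201),(425,249)),((243,234),(349,244))]])
cv2.imwrite("pics/crops.png",m)
E
python3 m.py
```

```text
die c [ 479.4 -121.5] mean [ 605.  -172.6] size [ 84.1 355.3] yaw -22.4 z 0.0206 [0.015 0.026]
blue c [ 403.8 -177.6] mean [ 482.  -278.8] size [ 82.4 346.8] yaw -52.6 z 0.0185 [0.013 0.024]
small c [340.5 -75.1] mean [ 333.5 -115.3] size [115.9  59.6] yaw 80.6 z 0.0137 [0.008 0.02 ]
handle c [438.5 -52.9] mean [495.7 -86.9] size [ 47.8 223.4] yaw -30.4 z 0.0281 [0.021 0.06 ]
bar c [430.  -52.9] mean [496.7 -87.3] size [ 23.4 210.3] yaw -27.4 z 0.056 [0.048 0.063]
nestbase c [530.5 181.8] mean [527.7 178.5] size [105.6 149.8] yaw -13.4 z 0.0171 [0.009 0.09 ]
platen c [530.8 180.4] mean [530.8 180.7] size [40.6 72. ] yaw -14.3 z 0.0409 [0.036 0.046]
tops 194
((469.47894287109375, 87.50523376464844), (322.99755859375, 118.07085418701172), 56.601585388183594)
```

View pics/crops.png

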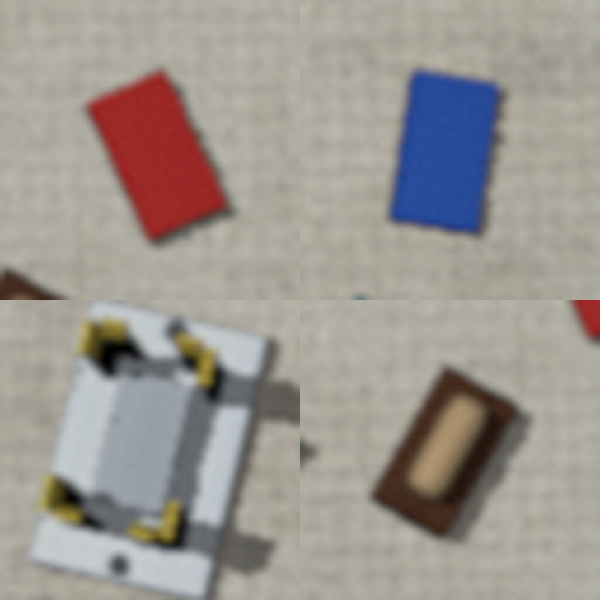

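```bash
cat > m2.py <<'E'
from h import *
z=np.load("top0.npz");p,d,T=z["p"],z["d"],z["T"]; C=cloud("top",d,T); ok=d>0
hsv=cv2.cvtColor(p,cv2.COLOR_BGR2HSV)
H,S,V=hsv[...,0],hsv[...,1],hsv[...,2]; Z=C[...,2]
def meas(nm,uv,r,sel,zp):
    m=np.zeros((480,640),bool);m[uv[1]-r:uv[1]+r,uv[0]-r:uv[0]+r]=1; m&=sel
    n,l,st,_=cv2.connectedComponentsWithStats(m.astype(np.uint8)); m=l==1+np.argmax(st[1:,4])
    v,u=np.nonzero(m); q=rays("top",np.c_[u,v].astype(float))@T[:3,:3].T
    P=T[:3,3]+q*((zp-T[2,3])/q[:,2:])
    rc=cv2.minAreaRect((P[:,:2]*1000).astype(np.float32)); b=cv2.boxPoints(rc)
    e=max(b[1]-b[0],b[2]-b[1],key=np.linalg.norm); y=np.degrees(np.arctan2(e[1],e[0]))
    print(nm,"c",np.round(rc[0],1),"mean",(P[:,:2].mean(0)*1e3).round(1),"size",np.round(rc[1],1),"yaw",round((y+90)%180-90,1),"z",np.median(Z[m&ok]).round(4))
meas("die",(379,201),28,((H<10)|(H>170))&(S>150),.02)
meas("blue",(425,249),28,(H>105)&(H<130)&(S>130),.018)
meas("small",(360,309),25,(H>105)&(H<130)&(S>130),.018)
meas("handle",(349,244),28,ok&(Z>0.012)&(Z<.042)|ok&(Z>.042),.026)
meas("bar",(349,244),28,ok&(Z>0.042),.058)
meas("platen",(243,234),40,ok&(Z>0.034)&(Z<0.048),.041)
meas("base",(243,234),45,ok&(Z>0.007),.014)
print(eyes.camera_info("wrist"))
E
python3 m2.py
```

```text
die c [ 606.3 -173.6] mean [ 606.2 -173.3] size [80.5 45.3] yaw 23.5 z 0.0206
blue c [ 483.3 -280.9] mean [ 483.2 -280.9] size [45.3 80.1] yaw -10.4 z 0.0184
small c [ 334.  -115.3] mean [ 333.6 -115.4] size [34.  59.5] yaw -8.8 z 0.0137
handle c [497.6 -87.7] mean [497.8 -87.8] size [47.7 85.3] yaw -30.5 z 0.028
bar c [497.2 -87.4] mean [497.3 -87.6] size [21.8 57.3] yaw -30.6 z 0.056
platen c [530.6 180.3] mean [530.8 180.7] size [39.9 71.9] yaw -13.8 z 0.0409
base c [530.3 180.6] mean [529.8 180.6] size [105.2 150.1] yaw -13.7 z 0.0171
{'intrinsics': array([[425.15645803,   0.        , 318.22955993],
       [  0.        , 425.15645803, 231.57152011],
       [  0.        ,   0.        ,   1.        ]]), 'k1': -0.05981818136081667, 'tool_from_camera': array([[ 9.99999580e-01,  7.26619217e-04, -5.58723011e-04,
        -1.01328161e-04],
       [-5.10207624e-04,  9.47663775e-01,  3.19269651e-01,
        -8.19536951e-02],
       [ 7.61469022e-04, -3.19269232e-01,  9.47663747e-01,
        -1.42913692e-01],
       [ 0.00000000e+00,  0.00000000e+00,  0.00000000e+00,
         1.00000000e+00]])}
```

Request:
{"name": "servo_tool", "arguments": {
  "motion": [
    [1, -0.214, -0.478, 0, 0, 0, 1.2],
    [1, -0.214, -0.478, 0, 0, 0, 1.2],
    [1, -0.214, -0.478, 0, 0, 0, 1.2],
    [1, -0.214, -0.478, 0, 0, 0, 1.2],
    [1, -0.214, -0.478, 0, 0, 0, 1.2],
    [1, -0.214, -0.478, 0, 0, 0, 1.2],
    [1, -0.214, -0.478, 0.1, 0, 0, 1.2],
    [1, -0.214, -0.478, 0.1, 0, 0, 1.2],
    [1, -0.214, -0.478, 0.1, 0, 0, 1.2],
    [1, -0.214, -0.478, 0.1, 0, 0, 1.2],
    [1, -0.214, -0.478, 0.1, 0, 0, 1.2],
    [1, -0.214, -0.478, 0.1, 0, 0, 1.2],
    [1, -0.214, -0.478, 0.1, 0, 0, 1.2],
    [1, -0.214, -0.478, 0.1, 0, 0, 1.2]
  ],
  "grip_force": 40
}}

```text
clock: 2.65
position: [0.6059, -0.1745, 0.1318]
ee_rot: [0.836, -0.549, 0.0, 0.0]
ft_force: [1.2, -0.7, 0.0]
grip_width: 1.0
```

```bash
cat > w.py <<'E'
# usage: w.py color ztop  targetz : measure coloured plate in wrist view and print the move
import sys
from h import *
def measure(color,zp,name):
    p,d,T=shot("wrist"); cv2.imwrite(f"pics/{name}.png",p)
    hsv=cv2.cvtColor(p,cv2.COLOR_BGR2HSV);H,S,V=hsv[...,0],hsv[...,1],hsv[...,2];C=cloud("wrist",d,T);Z=C[...,2];ok=d>0
    sel={"red":((H<10)|(H>170))&(S>140)&(V>60),"blue":(H>105)&(H<130)&(S>120),"z":ok&(abs(Z-zp)<.006)}[color]
    sel&=ok&(abs(Z-zp)<.008)
    n,l,st,_=cv2.connectedComponentsWithStats(cv2.morphologyEx(sel.astype(np.uint8),cv2.MORPH_OPEN,np.ones((3,3))));m=l==1+np.argmax(st[1:,4])
    v,u=np.nonzero(m);q=rays("wrist",np.c_[u,v].astype(float))@T[:3,:3].T
    P=T[:3,3]+q*((zp-T[2,3])/q[:,2:])
    rc=cv2.minAreaRect((P[:,:2]*1000).astype(np.float32));b=cv2.boxPoints(rc);e=max(b[1]-b[0],b[2]-b[1],key=np.linalg.norm)
    y=np.degrees(np.arctan2(e[1],e[0]));y=(y+90)%180-90
    print(color,"c",np.round(rc[0],1),"size",np.round(rc[1],1),"yaw",round(y,1),"z",np.median(Z[m]).round(4),"px",u.min(),u.max(),v.min(),v.max())
    return np.array(rc[0])/1e3,y
def move(xy,z,axis_deg):
    "axis_deg: wanted world angle of tool x"
    o=monitor.get_obs();M=R.from_quat(o["ee_rot"]).as_matrix();d=M.T@(np.r_[xy,z]-o["position"])
    a=np.degrees(np.arctan2(M[1,0],M[0,0]));t=-((axis_deg-a+180)%360-180)
    print("t",round(o["clock"],2),"pos",o["position"].round(4),"toolx",a.round(1),"grip",round(o["grip_width"],3),"F",o["ft_force"].round(1),"-> shift",d.round(4),"turn",round(t,1), "tiltz",M[:,2].round(3))
E
python3 - <<'E'
from w import *
c,y=measure("red",.02,"w_die"); move(c,0.002,y-90)
E
```

```text
red c [ 607.7 -172.7] size [84.1 46.9] yaw 23.5 z 0.0204 px 278 355 155 283
t 2.7 pos [ 0.6059 -0.1743  0.1317] toolx -66.6 grip 0.994 F [-0.1 -0.1 -0.7] -> shift [-0.0009 -0.0022  0.1297] turn -0.1 tiltz [ 0.001 -0.    -1.   ]
```

Request:
{"name": "servo_tool", "arguments": {
  "motion": [
    [1, -0.001, -0.002, 0.06, 0, 0, 0],
    [1, -0.001, -0.002, 0.1, 0, 0, 0],
    [1, -0.001, -0.002, 0.12, 0, 0, 0],
    [1, -0.001, -0.002, 0.129, 0, 0, 0],
    [1, -0.001, -0.002, 0.129, 0, 0, 0],
    [1, -0.001, -0.002, 0.129, 0, 0, 0],
    [0, -0.001, -0.002, 0.129, 0, 0, 0],
    [0, -0.001, -0.002, 0.129, 0, 0, 0],
    [0, -0.001, -0.002, 0.129, 0, 0, 0],
    [0, -0.001, -0.002, 0.129, 0, 0, 0],
    [0, -0.001, -0.002, 0.129, 0, 0, 0],
    [0, -0.001, -0.002, 0.129, 0, 0, 0]
  ],
  "grip_force": 40
}}

```text
clock: 4.2
position: [0.6078, -0.1722, 0.003]
ee_rot: [0.836, -0.548, 0.0, -0.0]
ft_force: [-1.1, 0.3, 4.9]
grip_width: 0.554
```

```bash
python3 - <<'E'
from w import *
move([0.5305,0.1805],0.16,-103.7)
E
```

```text
t 4.2 pos [ 0.6078 -0.1722  0.003 ] toolx -66.5 grip 0.554 F [-1.1  0.3  4.9] -> shift [-0.3542 -0.0697 -0.1571] turn 37.2 tiltz [ 0.001 -0.    -1.   ]
```

Request:
{"name": "servo_tool", "arguments": {
  "motion": [
    [0, 0, 0, -0.05, 0, 0, 0],
    [0, 0, 0, -0.11, 0, 0, 0],
    [0, 0, 0, -0.157, 0, 0, 0],
    [0, -0.354, -0.07, -0.157, 0, 0, 37.2],
    [0, -0.354, -0.07, -0.157, 0, 0, 37.2],
    [0, -0.354, -0.07, -0.157, 0, 0, 37.2],
    [0, -0.354, -0.07, -0.157, 0, 0, 37.2],
    [0, -0.354, -0.07, -0.157, 0, 0, 37.2],
    [0, -0.354, -0.07, -0.157, 0, 0, 37.2],
    [0, -0.354, -0.07, -0.157, 0, 0, 37.2],
    [0, -0.354, -0.07, -0.157, 0, 0, 37.2],
    [0, -0.354, -0.07, -0.157, 0, 0, 37.2],
    [0, -0.354, -0.07, -0.157, 0, 0, 37.2]
  ]
}}

```text
clock: 5.82
position: [0.5309, 0.1793, 0.1592]
ee_rot: [-0.617, 0.787, -0.0, -0.0]
ft_force: [-0.2, -0.9, -0.7]
grip_width: 0.548
```

```bash
cat > n.py <<'E'
import sys
from w import *
def look(name):
    p,d,T=shot("wrist"); C=cloud("wrist",d,T); q=p.copy()
    # overlay predicted guide top corners (pocket corners at z .095, flare 5 outward)
    y=np.radians(-13.7); Rz=np.array([[np.cos(y),-np.sin(y)],[np.sin(y),np.cos(y)]])
    for hx,hy,z,col in [(.0505,.0315,.095,(0,0,255)),(.036,.020,.041,(0,255,0)),(.075,.05,.014,(255,0,255))]:
        c=np.array([[hx,hy],[-hx,hy],[-hx,-hy],[hx,-hy]])@Rz.T+[.5305,.1805]
        uv=project("wrist",np.c_[c,np.full(4,z)],T).round().astype(int)
        cv2.polylines(q,[uv.reshape(-1,1,2)],True,col,1)
    cv2.imwrite(f"pics/{name}.png",q); return p,d,T,C
if __name__=="__main__":
    look(sys.argv[1]); move([0.5305,0.1805],0.046,-103.7)
E
python3 n.py w_nest1
```

```text
t 5.88 pos [0.5308 0.1795 0.1593] toolx -103.8 grip 0.548 F [ 0.4 -0.3 -1.2] -> shift [-0.0009  0.0006  0.1133] turn -0.1 tiltz [ 0. -0. -1.]
```

View pics/w_nest1.png

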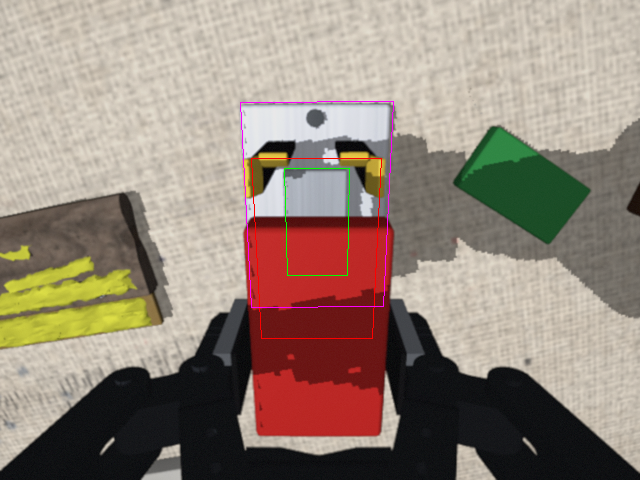

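Request:
{"name": "servo_tool", "arguments": {
  "motion": [
    [0, -0.001, 0, 0.04, 0, 0, 0],
    [0, -0.001, 0, 0.06, 0, 0, 0],
    [0, -0.001, 0, 0.075, 0, 0, 0],
    [0, -0.001, 0, 0.09, 0, 0, 0],
    [0, -0.001, 0, 0.1, 0, 0, 0],
    [0, -0.001, 0, 0.11, 0, 0, 0],
    [0, -0.001, 0, 0.114, 0, 0, 0],
    [0, -0.001, 0, 0.114, 0, 0, 0],
    [0, -0.001, 0, 0.114, 0, 0, 0]
  ]
}}

```text
clock: 7.0
position: [0.5311, 0.1816, 0.0457]
ee_rot: [-0.618, 0.786, -0.0, 0.0]
ft_force: [0.1, -0.7, -1.7]
grip_width: 0.551
```

Request:
{"name": "servo_tool", "arguments": {
  "motion": [
    [0, 0, -0.0005, 0.0015, 0, 0, 0],
    [0.85, 0, -0.0005, 0.0015, 0, 0, 0],
    [0.85, 0, -0.0005, 0.0015, 0, 0, 0],
    [0.85, 0, -0.0005, 0.0015, 0, 0, 0],
    [0.85, 0, 0, -0.03, 0, 0, 0],
    [0.85, 0, 0, -0.08, 0, 0, 0],
    [1, 0, 0, -0.14, 0, 0, 0],
    [1, 0, 0, -0.14, 0, 0, 0],
    [1, 0, 0, -0.14, 0, 0, 0]
  ]
}}

```text
clock: 8.12
position: [0.5307, 0.1813, 0.1851]
ee_rot: [-0.618, 0.786, -0.0, -0.0]
ft_force: [-0.3, -0.6, -1.4]
grip_width: 1.005
```

```bash
python3 - <<'E'
from w import *
measure("red",.061,"w_die_in"); move([.4833,-.2809],0.13,-100.4)
E
```

```text
red c [531.4 181.3] size [47.6 83.6] yaw -13.7 z 0.0614 px 281 355 155 277
t 8.18 pos [0.5303 0.1811 0.1843] toolx -103.7 grip 1.001 F [-0.6  0.6 -0. ] -> shift [ 0.4599 -0.064   0.0547] turn -3.3 tiltz [-0.001 -0.001 -1.   ]
```

View pics/w_die_in.png

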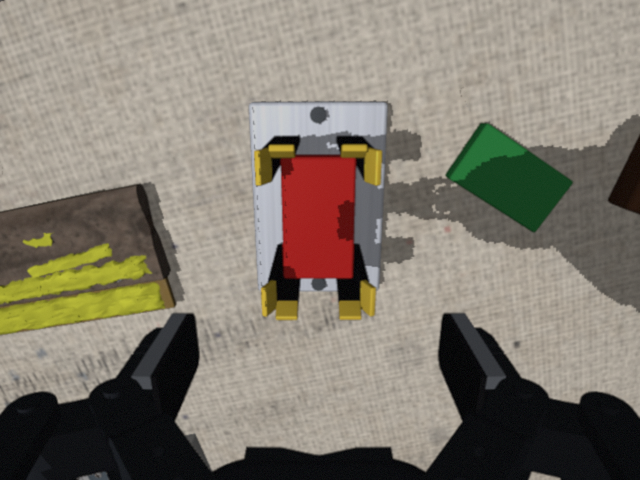

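The red die sits flat between the guides, at pixels (281–355, 155–277). Measured top is 61.4 mm, centre within about 1 mm of the nest, yaw equal. Next the cushion.

Request:
{"name": "servo_tool", "arguments": {
  "motion": [
    [1, 0.46, -0.064, 0, 0, 0, -3.3],
    [1, 0.46, -0.064, 0, 0, 0, -3.3],
    [1, 0.46, -0.064, 0, 0, 0, -3.3],
    [1, 0.46, -0.064, 0, 0, 0, -3.3],
    [1, 0.46, -0.064, 0, 0, 0, -3.3],
    [1, 0.46, -0.064, 0, 0, 0, -3.3],
    [1, 0.46, -0.064, 0, 0, 0, -3.3],
    [1, 0.46, -0.064, 0.055, 0, 0, -3.3],
    [1, 0.46, -0.064, 0.055, 0, 0, -3.3],
    [1, 0.46, -0.064, 0.055, 0, 0, -3.3],
    [1, 0.46, -0.064, 0.055, 0, 0, -3.3]
  ]
}}

```text
clock: 9.55
position: [0.4852, -0.2796, 0.1317]
ee_rot: [-0.641, 0.768, -0.001, 0.001]
ft_force: [-0.3, 0.9, 0.4]
grip_width: 1.002
```

```bash
python3 - <<'E'
from w import *
c,y=measure("blue",.018,"w_cush"); move(c,0.002,y-90)
E
```

```text
blue c [ 484.5 -281.5] size [46.7 83.2] yaw -10.3 z 0.0184 px 284 360 160 285
t 9.6 pos [ 0.4851 -0.2798  0.1317] toolx -100.3 grip 1.001 F [-0.5 -0.5  0.4] -> shift [0.0018 0.0006 0.1297] turn 0.0 tiltz [ 0.002 -0.001 -1.   ]
```

Request:
{"name": "servo_tool", "arguments": {
  "motion": [
    [1, 0.002, 0.001, 0.06, 0, 0, 0],
    [1, 0.002, 0.001, 0.1, 0, 0, 0],
    [1, 0.002, 0.001, 0.12, 0, 0, 0],
    [1, 0.002, 0.001, 0.129, 0, 0, 0],
    [1, 0.002, 0.001, 0.129, 0, 0, 0],
    [1, 0.002, 0.001, 0.129, 0, 0, 0],
    [0, 0.002, 0.001, 0.129, 0, 0, 0],
    [0, 0.002, 0.001, 0.129, 0, 0, 0],
    [0, 0.002, 0.001, 0.129, 0, 0, 0],
    [0, 0.002, 0.001, 0.129, 0, 0, 0],
    [0, 0.002, 0.001, 0.129, 0, 0, 0],
    [0, 0.002, 0.001, 0.129, 0, 0, 0]
  ]
}}

```text
clock: 11.1
position: [0.4829, -0.2827, 0.0019]
ee_rot: [-0.64, 0.768, -0.0, 0.0]
ft_force: [-1.6, 0.6, 6.2]
grip_width: 0.549
```

```bash
python3 - <<'E'
from w import *
move([0.5307,0.1808],0.18,-103.7)
E
```

```text
t 11.1 pos [ 0.4829 -0.2827  0.0019] toolx -100.4 grip 0.549 F [-1.6  0.6  6.2] -> shift [-0.4644  0.0367 -0.1782] turn 3.3 tiltz [ 0.001 -0.    -1.   ]
```

Request:
{"name": "servo_tool", "arguments": {
  "motion": [
    [0, 0, 0, -0.05, 0, 0, 0],
    [0, 0, 0, -0.11, 0, 0, 0],
    [0, 0, 0, -0.17, 0, 0, 0],
    [0, -0.464, 0.037, -0.178, 0, 0, 3.3],
    [0, -0.464, 0.037, -0.178, 0, 0, 3.3],
    [0, -0.464, 0.037, -0.178, 0, 0, 3.3],
    [0, -0.464, 0.037, -0.178, 0, 0, 3.3],
    [0, -0.464, 0.037, -0.178, 0, 0, 3.3],
    [0, -0.464, 0.037, -0.178, 0, 0, 3.3],
    [0, -0.464, 0.037, -0.178, 0, 0, 3.3],
    [0, -0.464, 0.037, -0.178, 0, 0, 3.3],
    [0, -0.464, 0.037, -0.178, 0, 0, 3.3],
    [0, -0.464, 0.037, -0.178, 0, 0, 3.3],
    [0, -0.464, 0.037, -0.178, 0, 0, 3.3]
  ]
}}

```text
clock: 12.85
position: [0.5303, 0.179, 0.1792]
ee_rot: [-0.617, 0.787, -0.0, -0.0]
ft_force: [-0.1, -0.7, -0.6]
grip_width: 0.549
```

```bash
python3 - <<'E'
from w import *
o=monitor.get_obs(); c,y=measure("blue",o["position"][2]+.016,"w_cushheld"); move([0.5307,0.1808],0.0635,-103.7)
E
```

```text
blue c [532.4 178.4] size [47.7 84.6] yaw -13.8 z 0.1956 px 245 392 215 429
t 12.9 pos [0.5302 0.1792 0.1793] toolx -103.8 grip 0.551 F [ 0.3 -0.3 -0.3] -> shift [-0.0017 -0.      0.1158] turn -0.1 tiltz [ 0.    -0.001 -1.   ]
```

Request:
{"name": "servo_tool", "arguments": {
  "motion": [
    [0, -0.002, 0.002, 0.04, 0, 0, 0],
    [0, -0.002, 0.002, 0.06, 0, 0, 0],
    [0, -0.002, 0.002, 0.075, 0, 0, 0],
    [0, -0.002, 0.002, 0.09, 0, 0, 0],
    [0, -0.002, 0.002, 0.1, 0, 0, 0],
    [0, -0.002, 0.002, 0.11, 0, 0, 0],
    [0, -0.002, 0.002, 0.115, 0, 0, 0],
    [0, -0.002, 0.002, 0.115, 0, 0, 0],
    [0, -0.002, 0.002, 0.115, 0, 0, 0]
  ]
}}

```text
clock: 14.02
position: [0.5288, 0.1832, 0.0647]
ee_rot: [-0.618, 0.786, -0.0, 0.0]
ft_force: [0.5, 0.6, -0.3]
grip_width: 0.554
```

Request:
{"name": "servo_tool", "arguments": {
  "motion": [
    [0, 0.0015, 0, 0.001, 0, 0, 0],
    [0, 0.0015, 0, 0.001, 0, 0, 0],
    [0.8, 0.0015, 0, 0.001, 0, 0, 0],
    [0.8, 0.0015, 0, 0.001, 0, 0, 0],
    [0.8, 0.0015, 0, 0.001, 0, 0, 0],
    [0.85, 0, 0, -0.03, 0, 0, 0],
    [0.85, 0, 0, -0.08, 0, 0, 0],
    [1, 0, 0, -0.13, 0, 0, 0],
    [1, 0, 0, -0.13, 0, 0, 0],
    [1, 0, 0, -0.13, 0, 0, 0]
  ]
}}

```text
clock: 15.28
position: [0.5284, 0.1829, 0.1938]
ee_rot: [-0.618, 0.787, -0.0, -0.0]
ft_force: [-0.6, -0.7, -0.6]
grip_width: 0.999
```

```bash
python3 - <<'E'
from w import *
measure("blue",.079,"w_cush_in"); move([.4975,-.0876],0.16,-120.6)
E
```

```text
blue c [528.9 181.1] size [47.6 84.5] yaw -13.7 z 0.0793 px 283 360 156 283
t 15.32 pos [0.5281 0.1827 0.1932] toolx -103.7 grip 1.002 F [-0.2  0.3 -1.4] -> shift [ 0.2698 -0.0344  0.0334] turn 16.9 tiltz [-0.001 -0.001 -1.   ]
```

View pics/w_cush_in.png

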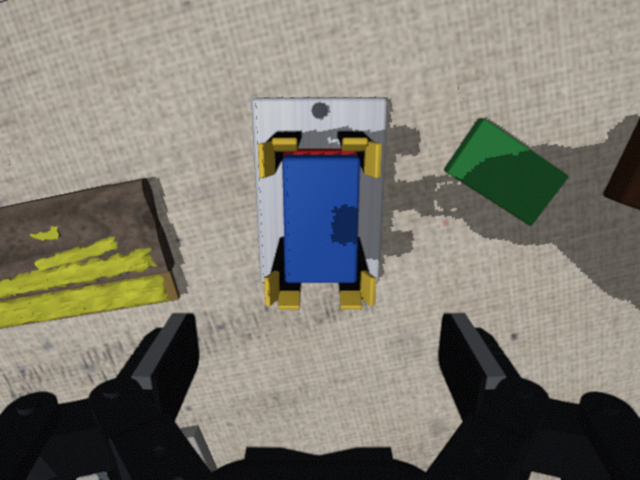

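The blue cushion sits square on the die, at pixels (283–360, 156–283) with the red rim just visible above it. Its top is at 79.3 mm and it is 1.7 mm off centre, well within the 6 mm allowed. Next the handle.

Request:
{"name": "servo_tool", "arguments": {
  "motion": [
    [1, 0.27, -0.034, 0.01, 0, 0, 16.9],
    [1, 0.27, -0.034, 0.01, 0, 0, 16.9],
    [1, 0.27, -0.034, 0.01, 0, 0, 16.9],
    [1, 0.27, -0.034, 0.02, 0, 0, 16.9],
    [1, 0.27, -0.034, 0.033, 0, 0, 16.9],
    [1, 0.27, -0.034, 0.033, 0, 0, 16.9],
    [1, 0.27, -0.034, 0.033, 0, 0, 16.9],
    [1, 0.27, -0.034, 0.033, 0, 0, 16.9]
  ]
}}

```text
clock: 16.32
position: [0.498, -0.0859, 0.1616]
ee_rot: [-0.496, 0.868, 0.0, 0.0]
ft_force: [-0.1, -0.1, -0.0]
grip_width: 0.997
```

```bash
python3 - <<'E'
from w import *
c,y=measure("z",.058,"w_h"); move(c,0.032,y-90)
E
```

```text
z c [499.1 -88.1] size [20.1 55.1] yaw -29.7 z 0.0573 px 304 337 182 268
t 16.38 pos [ 0.498  -0.0861  0.1616] toolx -120.5 grip 1.0 F [0.2 0.2 0.3] -> shift [ 0.0013 -0.0019  0.1296] turn -0.8 tiltz [ 0.001  0.    -1.   ]
```

Request:
{"name": "servo_tool", "arguments": {
  "motion": [
    [1, 0.001, -0.002, 0.06, 0, 0, -0.5],
    [1, 0.001, -0.002, 0.1, 0, 0, -0.5],
    [1, 0.001, -0.002, 0.12, 0, 0, -0.5],
    [1, 0.001, -0.002, 0.129, 0, 0, -0.5],
    [1, 0.001, -0.002, 0.129, 0, 0, -0.5],
    [0, 0.001, -0.002, 0.129, 0, 0, -0.5],
    [0, 0.001, -0.002, 0.129, 0, 0, -0.5],
    [0, 0.001, -0.002, 0.129, 0, 0, -0.5],
    [0, 0.001, -0.002, 0.129, 0, 0, -0.5],
    [0, 0.001, -0.002, 0.129, 0, 0, -0.5],
    [0, 0.001, -0.002, 0.129, 0, 0, -0.5],
    [0, 0.001, -0.002, 0.129, 0, 0, -0.5],
    [0, 0.001, -0.002, 0.129, 0, 0, -0.5]
  ],
  "grip_force": 70
}}

```text
clock: 18.0
position: [0.4992, -0.0892, 0.0328]
ee_rot: [-0.499, 0.867, -0.0, 0.0]
ft_force: [-1.7, 0.5, 6.2]
grip_width: 0.24
```

```bash
python3 - <<'E'
from w import *
move([0.5307,0.1808],0.20,-103.7)
E
```

```text
t 18.0 pos [ 0.4992 -0.0892  0.0328] toolx -120.1 grip 0.24 F [-1.7  0.5  6.2] -> shift [-0.2494  0.1081 -0.1672] turn -16.4 tiltz [ 0.001 -0.    -1.   ]
```

Gripped: opening 0.24 × 85 mm is about 20 mm. Lifting it to above the nest.

Request:
{"name": "servo_tool", "arguments": {
  "motion": [
    [0, 0, 0, -0.05, 0, 0, 0],
    [0, 0, 0, -0.11, 0, 0, 0],
    [0, 0, 0, -0.165, 0, 0, 0],
    [0, -0.249, 0.108, -0.167, 0, 0, -16.4],
    [0, -0.249, 0.108, -0.167, 0, 0, -16.4],
    [0, -0.249, 0.108, -0.167, 0, 0, -16.4],
    [0, -0.249, 0.108, -0.167, 0, 0, -16.4],
    [0, -0.249, 0.108, -0.167, 0, 0, -16.4],
    [0, -0.249, 0.108, -0.167, 0, 0, -16.4],
    [0, -0.249, 0.108, -0.167, 0, 0, -16.4],
    [0, -0.249, 0.108, -0.167, 0, 0, -16.4]
  ]
}}

```text
clock: 19.38
position: [0.5305, 0.1788, 0.1992]
ee_rot: [-0.617, 0.787, -0.0, -0.0]
ft_force: [0.3, -1.0, -0.1]
grip_width: 0.242
```

```bash
python3 - <<'E'
from w import *
o=monitor.get_obs(); c,y=measure("z",o["position"][2]-.0325+.026,"w_hheld"); move([0.5307,0.1808],0.1115,-103.7)
E
```

```text
z c [550.4 173.9] size [47.2 41.8] yaw 76.2 z 0.1927 px 255 382 206 308
t 19.43 pos [0.5305 0.179  0.1993] toolx -103.8 grip 0.246 F [ 0.2 -0.1 -1.4] -> shift [-0.0018  0.0002  0.0878] turn -0.1 tiltz [ 0.    -0.001 -1.   ]
```

View pics/w_hheld.png

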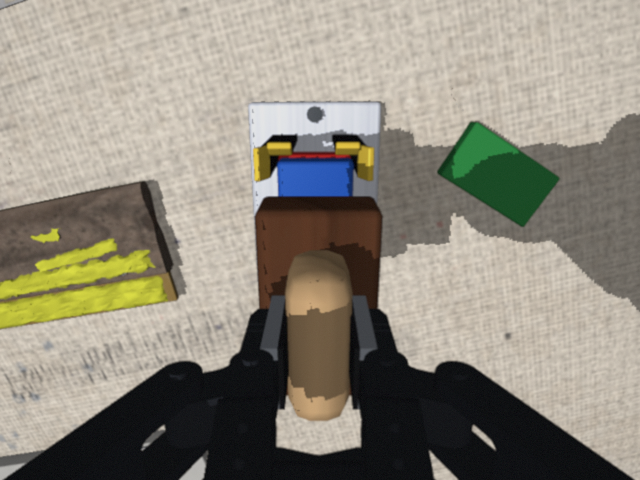

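Request:
{"name": "servo_tool", "arguments": {
  "motion": [
    [0, -0.0005, 0, 0.03, 0, 0, 0],
    [0, -0.0005, 0, 0.045, 0, 0, 0],
    [0, -0.0005, 0, 0.055, 0, 0, 0],
    [0, -0.0005, 0, 0.065, 0, 0, 0],
    [0, -0.0005, 0, 0.075, 0, 0, 0],
    [0, -0.0005, 0, 0.083, 0, 0, 0],
    [0, -0.0005, 0, 0.086, 0, 0, 0],
    [0, -0.0005, 0, 0.086, 0, 0, 0],
    [0, -0.0005, 0, 0.086, 0, 0, 0]
  ]
}}

```text
clock: 20.55
position: [0.5307, 0.181, 0.1137]
ee_rot: [-0.618, 0.786, -0.0, 0.0]
ft_force: [-0.2, 0.5, -0.7]
grip_width: 0.243
```

```bash
python3 - <<'E'
from w import *
o=monitor.get_obs(); c,y=measure("z",o["position"][2]-.0325+.026,"w_hlow"); move([0.5307,0.1808],0.1015,-103.7)
E
```

```text
z c [550.5 176.1] size [47.2 41.8] yaw 76.3 z 0.1071 px 255 382 206 308
t 20.6 pos [0.5307 0.1809 0.1136] toolx -103.7 grip 0.241 F [ 0.1  0.1 -0.7] -> shift [ 0.0001 -0.0001  0.0121] turn -0.0 tiltz [ 0.001  0.    -1.   ]
```

Centred (about 0.5 mm off), no contact yet. Pressing down slowly by 12 mm.

Request:
{"name": "servo_tool", "arguments": {
  "motion": [
    [0, 0, 0, 0.002, 0, 0, 0],
    [0, 0, 0, 0.004, 0, 0, 0],
    [0, 0, 0, 0.006, 0, 0, 0],
    [0, 0, 0, 0.008, 0, 0, 0],
    [0, 0, 0, 0.01, 0, 0, 0],
    [0, 0, 0, 0.012, 0, 0, 0],
    [0, 0, 0, 0.012, 0, 0, 0],
    [0, 0, 0, 0.012, 0, 0, 0],
    [0, 0, 0, 0.012, 0, 0, 0],
    [0, 0, 0, 0.012, 0, 0, 0]
  ]
}}

```text
clock: 21.85
position: [0.5309, 0.181, 0.1025]
ee_rot: [-0.618, 0.787, -0.0, 0.0]
ft_force: [-2.6, -0.7, 11.6]
grip_width: 0.245
```

```bash
python3 - <<'E'
from w import *
move([0.5307,0.1808],0.1015,-103.7)
measure("z",.095,"w_fin")
p,d,T=shot("wrist"); C=cloud("wrist",d,T);Z=C[...,2]
h=cv2.cvtColor(p,cv2.COLOR_BGR2HSV);ye=(h[...,0]>18)&(h[...,0]<35)&(h[...,1]>130)&(d>0)
sel=ye&(np.hypot(C[...,0]-.5305,C[...,1]-.1805)<.08)&(Z>.085)
print("yellow",sel.sum(),np.percentile(Z[sel],[50,80,95]).round(4) if sel.any() else "")
cv2.imwrite("pics/fin.png",p)
E
```

```text
t 21.85 pos [0.5309 0.181  0.1025] toolx -103.7 grip 0.245 F [-2.6 -0.7 11.6] -> shift [0.0002 0.0001 0.001 ] turn -0.0 tiltz [ 0.001 -0.    -1.   ]
z c [550.3 176.1] size [47.5 42. ] yaw 76.3 z 0.0959 px 255 382 206 308
yellow 4005 [0.0931 0.0944 0.0952]
```

View pics/fin.png

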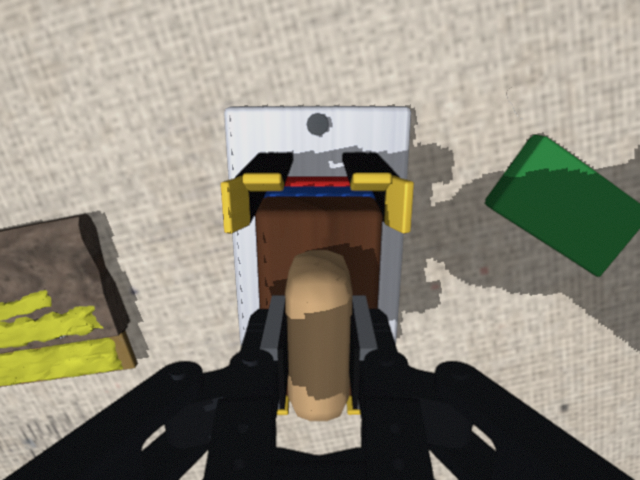

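The dark base top reads 95.9 mm, against guide tops at 95.2 mm. The force is 11.6 N, which fits about 9 mm of travel. I'll press 0.8 mm more and settle.

Request:
{"name": "servo_tool", "arguments": {
  "motion": [
    [0, 0, 0, 0.0008, 0, 0, 0],
    [0, 0, 0, 0.0008, 0, 0, 0],
    [0, 0, 0, 0.0008, 0, 0, 0],
    [0, 0, 0, 0.0008, 0, 0, 0],
    [0, 0, 0, 0.0008, 0, 0, 0],
    [0, 0, 0, 0.0008, 0, 0, 0],
    [0, 0, 0, 0.0008, 0, 0, 0],
    [0, 0, 0, 0.0008, 0, 0, 0]
  ]
}}

```text
clock: 22.95
position: [0.5309, 0.181, 0.1017]
ee_rot: [-0.618, 0.786, -0.0, 0.0]
ft_force: [-2.8, -1.9, 11.8]
grip_width: 0.247
```

```bash
python3 - <<'E'
from w import *
measure("z",.095,"w_fin2"); move([0.5307,0.1808],0.1015,-103.7)
o=monitor.get_obs()
if abs(o["position"][2]-.1015)<.0015 and o["ft_force"][2]>8: print(ticket.hand_in())
E
```

```text
z c [550.6 176.1] size [47.3 41.8] yaw 76.3 z 0.0952 px 255 382 206 308
t 23.0 pos [0.5309 0.181  0.1018] toolx -103.7 grip 0.244 F [-4.3 -2.6 12.3] -> shift [0.0002 0.0002 0.0003] turn -0.0 tiltz [ 0.001 -0.    -1.   ]
the job is handed in; nothing more can be done
None
```

The hand stamp is stacked in the nest: red die, then the larger blue cushion, then the handle block. I pressed it down and handed it in at about 23 s, still gripped and held at depth. The hand-in gives no verdict.

| Check | Measured | Wanted |
|---|---|---|
| Dark base upper face | 95.2 mm | 95 mm (guide tops) |
| Push on the stack | about 12 N | 11–13 N at 10 mm |
| Die off nest centre | about 1 mm | under 6 mm |
| Cushion off nest centre | 1.7 mm | under 6 mm |
| Handle off nest centre | about 0.5 mm | under 6 mm |
| Yaw of all three parts against the nest | under 1° | 0.12 rad (about 7°) |

The handle figure was measured just before pressing, and the die and cushion figures right after each was set down. I took no new reading of the die and cushion once pressed, though both showed in place in the last picture I viewed.

No check failed. There was a small sideways force of 3–5 N at the end. I kept clear of the tape, jar, squeegee and clamp, but did not measure them again at the end.

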